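# Stopper the leaning glaze bottle

### The arm

A 6-joint arm with a two-finger parallel gripper is mounted at the origin on the work surface. World frame = base frame: x ahead of the robot, y to its left, z up, the work surface at z = 0. Lengths are in m, angles in rad, forces in N, time in s.
With the tool pointing down it reaches from about 0.275 to 0.875 m from the base axis. Payload 12.5 kg.
Tool frame: the origin (TCP) lies on the centre line of the jaws, within the pads' length; the fingertips stand r.finger_overhang ahead of it and the grasp point (between the pads) lies 3 mm ahead of it (r.finger_overhang is the distance from the TCP to the fingertips, in m); z points along the fingers, y is the line along which they close (so a half turn about z gives the same grasp; the last joint's range is limited). The gripper opens to 85 mm and grips with 20 to 120 N. Pads are 22 mm wide; open, the fingers measure 114 mm over their backs; the gripper's body (76 mm by 85 mm) begins 54 mm behind the grasp point. The pads swing forward as they close: fully open they stand 13 mm farther back than shut.
Start: joints at [1.04, 0.351, 1.652, -0, 1.139, -0.085], TCP at [0.237, 0.496, 0.226] pointing down, gripper open.
Joint ranges: [-2.75, 2.75], [-0.79, 2.1], [0.01, 2.65], [-1.57, 4.71], [0.07, 3.14], [-2.87, 2.87]. Speed limits (rad/s): [2.22, 2.22, 2.79, 3.14, 3.14, 3.14].

### API

Orientations are given as a unit quaternion [x, y, z, w].
In Python, from cell import r, optics gives the robot as it stands. The module is installed in compiled form; this text tells all that it offers. Calls block until the motion is done:
- r.move_to(position, orientation): joint-space move of the TCP to a pose.
- r.move_linear(position, rot=None, vel=0.15): straight line of the TCP; rot=None keeps the orientation; vel is the mean speed in m/s.
- r.set_joints(angles): joint-space move.
- r.set_gripper(opening, squeeze=None): opening from 0.0 (shut) to 1.0 (fully open); squeeze is the grip in N (None keeps the last); returns when the fingers have stopped.
- r.sleep(seconds).
- r.inverse_kinematics(position, orientation): joint angles nearest the present ones, or None.
- optics.get_image(name): name is "side" or "top" or "wrist"; returns a dict with "pixels" (480x640x3 uint8, red, green, blue), "depth" (480x640 float32, m along the optical axis (not along the pixel's ray), 0 where there is no reading), "fx", "fy", "cx", "cy" (pixels), "camera_from_world" (4x4, takes a point from world to camera coordinates); the wrist camera has in their place "mount" (4x4, takes a point from camera to tool coordinates, whose origin is the TCP and whose axes are the flange's). Camera axes: x right, y down, z forward; pixel columns grow to the right and rows downward; lengths in m; the calibration is good to about 2 mm. A picture is of the moment at which its call begins: read the wrist's pose just before it.
A pose or a line that the arm cannot do raises r.PlanningError and nothing moves.
- r.hand_in(): hands the job in; it is judged then, once.
Readings, each from a call of its own:
- r.current_t(): time.
- r.current_q(): joint angles.
- r.current_qvel(): joint speeds.
- r.current_effort(): joint torques, N m.
- r.current_tool_pos(): TCP position.
- r.current_ee_rot(): TCP orientation.
- r.current_contact_force(): force on the tool from outside, world axes, zero at the start.
- r.current_torque(): the same for the moment, N m.
- r.current_opening(): opening from 0.0 (shut) to 1.0 (fully open).
- r.current_finger_force(): force on a finger pad.
Only numpy, scipy, OpenCV 4.12 (cv2) and the standard library are available. Lean on these libraries where they do the work, as an engineer would, in place of code of your own. Each camera call takes 0.05 s, during which the arm holds its last target. There are 200 camera calls.

### The job

One of the two glaze bottles leaning in their plywood cradles has been left open: close it with the cork stopper with the blue cap and knob that stands loose on the bench, pushing it fully home so that the cap sits flat on the rim. Keep hold of the stopper until it is well down in the neck (do not drop it in), then let go, and leave the other things on the bench where they stand.

Things in the scene. Friction and masses are not known exactly. Their poses are not given: they have to be found in the camera images.
- stopper: loose stopper standing upright on the bench, 70 g: tapered cork plug (29 mm across at the foot, 34 mm under the cap, 35 mm long), then a round blue cap 48 mm across (35 to 41 mm above the foot), then a round blue knob to grip, 26 mm across (41 to 86 mm above the foot). Origin: centre of the foot; z along its axis towards the knob
- stopper_collar (a point): point on the stopper's axis at the underside of the blue cap, 35 mm above its foot; when seated it coincides with the centre of the bottle's rim
- open_bottle: open white bottle with blue band, fixed in its cradle, leaning 30 degrees from vertical with its mouth to the cradle's front, roughly towards the robot. 175 mm long; body 100 mm across, shoulder ends 127 mm up, round neck 50 mm outside and 39 mm inside diameter, open for 48 mm below the rim. Origin: centre of its underside; z along the neck, out of the mouth
- open_bottle_mouth (a point): centre of the open bottle's rim, about 0.2 m above the bench; its z axis points out of the mouth along the neck
- closed_bottle: a like bottle in a like cradle, already closed with a stopper of the same kind (fixed, to be left alone); origin and axes as for the open one. Which of the two stands left or right varies. Each cradle is 170 by 120 mm, fixed to the bench
- big_bung: loose bystander: larger bung, dark rubber plug 62 mm wide with an orange cap 72 mm across and an orange knob, 86 mm tall; does not fit. Origin: centre of its foot
- brush: loose bystander: flat brush, about 0.2 m long, lying on the bench to the robot's right
- cup: loose bystander: terracotta cup, 76 mm across, 70 mm tall; origin under its centre
- rib: loose bystander: flat dark wooden rib 100 x 50 x 8 mm lying on the bench; origin under its centre, long side along its x
- glaze_jar: loose bystander: closed glaze jar with black cap, 70 mm across, 85 mm tall; origin under its centre

How it is judged:
On the way:
1. the stopper is at least about half-way down in the open bottle's neck while the fingers still hold it (distance between stopper_collar and open_bottle_mouth below 0.02 m and angle between the z axis of stopper and the z axis of open_bottle, either way round below 0.3 rad and contact force between the fingers and stopper above 0.5 N), for 0.1 s.
At the end, for the whole second after the job is handed in: the blue-capped stopper sits in the open bottle's neck, the centre of its cap's underside within 7 mm of the centre of the rim and its axis within 0.15 rad of the neck's axis, released and at rest; the other loose things have not been moved more than 30 mm (distance between stopper_collar and open_bottle_mouth below 0.007 m and angle between the z axis of stopper and the z axis of open_bottle, either way round below 0.15 rad and linear speed of stopper below 0.02 m/s); the robot touches nothing.
It fails at once if the large bung is moved more than 30 mm (distance of big_bung from where it was at the start of the episode above 0.03 m).
It fails at once if the terracotta cup is moved more than 30 mm (distance of cup from where it was at the start of the episode above 0.03 m).
It fails at once if the wooden rib is moved more than 30 mm (distance of rib from where it was at the start of the episode above 0.03 m).
It fails at once if the glaze jar is moved more than 30 mm (distance of glaze_jar from where it was at the start of the episode above 0.03 m).
It fails at once if the brush is moved more than 30 mm (distance of brush from where it was at the start of the episode above 0.03 m).
It also fails if it takes over 38 s, if anything falls off the work surface, if the arm or the gripper's body presses on something with over 40 N, if the wrist force passes 120 N, or if a joint passes its speed limit or range.

## Working session

There is one attempt and no reset: what is moved stays moved. The work goes in short steps, each a Python script; the robot and the scene stay as the last script left them, time stands still between calls to the robot, and variables do not carry over. Pictures are saved under pics/ and viewed, at most 10 in all, crops included, and the job is handed in when it is done.

```bash
mkdir -p pics && cat > h.py <<'E'
import numpy as np, cv2
from cell import r, optics
from scipy.spatial.transform import Rotation as R
def grab(n):
    p=np.array(r.current_tool_pos());q=np.array(r.current_ee_rot())
    im=optics.get_image(n)
    if n=="wrist":
        T=np.eye(4);T[:3,:3]=R.from_quat(q).as_matrix();T[:3,3]=p
        im["wfc"]=T@np.array(im["mount"])
    else: im["wfc"]=np.linalg.inv(im["camera_from_world"])
    return im
def cloud(im):
    d=im["depth"];v,u=np.mgrid[:480,:640]
    c=np.stack([(u-im["cx"])/im["fx"]*d,(v-im["cy"])/im["fy"]*d,d],-1)
    w=c@im["wfc"][:3,:3].T+im["wfc"][:3,3]; w[d<=0]=np.nan
    return w
def save(im,n): cv2.imwrite("pics/"+n,im["pixels"][:,:,::-1])
E
python3 - <<'E'
from h import *
for n in("top","side"):
    im=grab(n);save(im,n+"0.png");np.savez("/tmp/%s0.npz"%n,**im)
    print(n,im["wfc"].round(3).tolist(),im["fx"],im["cx"],(im["depth"]>0).mean())
print(r.current_t(),r.finger_overhang,r.current_ee_rot())
E
```

```text
top [[-0.021, -0.977, 0.212, 0.275], [-1.0, 0.02, -0.007, -0.023], [0.003, -0.212, -0.977, 1.394], [0.0, 0.0, 0.0, 1.0]] 552.4574378771791 323.90526529218585 0.99599609375
side [[0.969, -0.145, 0.198, 0.311], [-0.244, -0.489, 0.838, -1.114], [-0.024, -0.86, -0.509, 0.794], [0.0, 0.0, 0.0, 1.0]] 510.25990005405873 308.18436499675215 0.9954622395833334
0.1 0.022 [ 2.21037234e-01  9.75265238e-01 -4.86117267e-04 -1.45190038e-04]
```

View pics/top0.png

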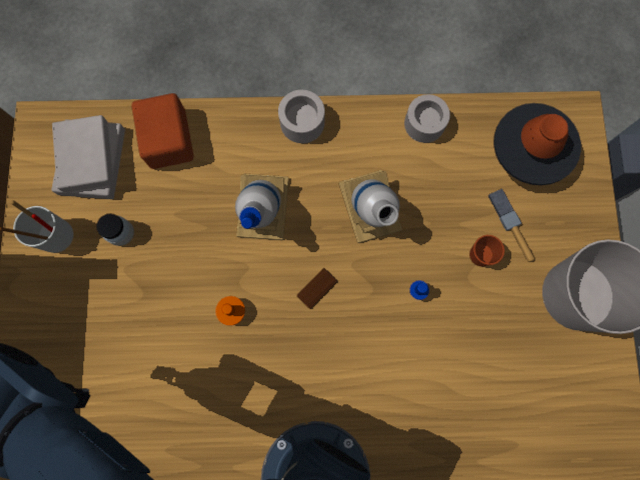

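View pics/side0.png

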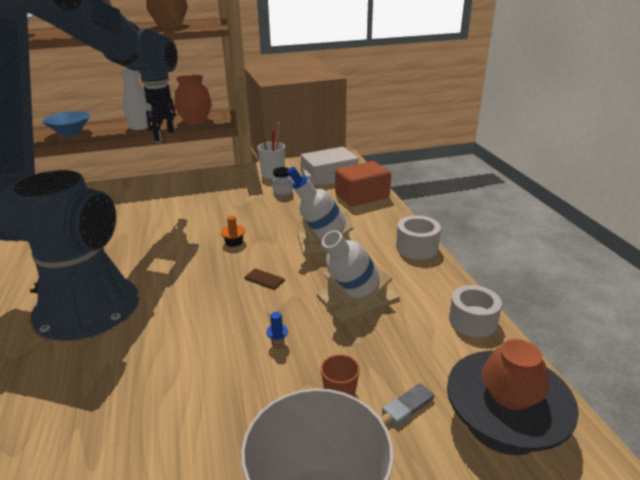

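The top view shows the open bottle's mouth at (386,212), the loose blue stopper at (420,290) and the closed bottle at (250,215). In the side view the open mouth is at (333,240) and the stopper at (277,325). Next I measure both from the depth clouds of the two views.

```bash
python3 - <<'E'
from h import *
from scipy.optimize import least_squares
C={}
for n,sb,bb in(("top",(405,275,437,305),(350,175,405,232)),("side",(262,308,292,345),(318,225,385,305))):
    im=dict(np.load("/tmp/%s0.npz"%n));w=cloud(im);hsv=cv2.cvtColor(im["pixels"],cv2.COLOR_RGB2HSV)
    box=lambda b:np.s_[b[1]:b[3],b[0]:b[2]]
    H=hsv[box(sb)];W=w[box(sb)]
    m=(abs(H[...,0].astype(int)-117)<12)&(H[...,1]>150)&(H[...,2]>40)
    P=W[m];P=P[~np.isnan(P[:,0])]
    top=P[P[:,2]>0.079]
    print(n,"blue",len(P),P.min(0).round(3),P.max(0).round(3),"top",len(top),top.mean(0).round(4), "topmid",((top.min(0)+top.max(0))/2).round(4))
    H=hsv[box(bb)];W=w[box(bb)]
    m=(H[...,1]<60)&(H[...,2]>60)&(W[...,2]>0.05)
    C[n]=W[m]; print(n,"white",len(C[n]),C[n].min(0).round(3),C[n].max(0).round(3))
    # rows around stopper, ground check
    z=w[box(sb)][...,2];print("bench z",np.nanpercentile(z,10).round(4))
P=np.vstack([C["top"],C["side"]]);np.save("/tmp/P.npy",P)
# axis: base (on 30deg lean) direction psi ; mouth point M. body radius .05, neck .025
def prm(p): 
    a=np.array([np.sin(p[4])*np.cos(p[3]),np.sin(p[4])*np.sin(p[3]),np.cos(p[4])]);return p[:3],a
def sr(P,p):
    M,a=prm(p);s=(P-M)@a+.175;d=P-M;rad=np.linalg.norm(d-np.outer(d@a,a),axis=1);return s,rad
tz=P[:,2].max();M0=P[P[:,2]>tz-.015].mean(0);print("M0",M0)
p=np.r_[M0,np.pi,.52]
for it in range(8):
    s,rad=sr(P,p);b=(s>.02)&(s<.085)&(abs(rad-.05)<.02);n=(s>.135)&(s<.172)&(abs(rad-.025)<.006)
    def f(x):
        s,rad=sr(P,x);rs=(rad-np.where(b,.05,.025))[b|n]
        return np.r_[rs]
    # axis position only; s-offset fixed later by rim
    g=lambda x:np.r_[f(x),10*((x[:3]-p[:3])@prm(p)[1])]
    p=least_squares(g,p,loss="soft_l1",f_scale=.003).x
s,rad=sr(P,p);print("M",p[:3].round(4),"az",np.degrees(p[3]),"lean",np.degrees(p[4]),b.sum(),n.sum(),"rms",np.sqrt(np.mean(f(p)**2)))
nk=rad<.03;print("s pct on neck",np.percentile(s[nk],[80,90,95,98,100]).round(4))
E
```

```text
top blue 275 [ 0.411 -0.29  -0.003] [ 0.455 -0.241  0.092] top 95 [ 0.4336 -0.2625  0.0851] topmid [ 0.4344 -0.2629  0.0857]
top white 1482 [ 0.565 -0.213  0.06 ] [ 0.708 -0.104  0.213]
bench z -0.0035
side blue 318 [ 0.414 -0.291  0.035] [ 0.455 -0.252  0.088] top 66 [ 0.434  -0.2705  0.0845] topmid [ 0.4339 -0.2703  0.0837]
side white 2231 [ 0.565 -0.217  0.05 ] [0.706 0.094 0.209]
bench z -0.0023
M0 [ 0.59920166 -0.17047885  0.20411049]
M [ 0.5875 -0.1759  0.1977] az 196.5199590512492 lean 29.276223361785252 634 522 rms 0.002620956031677132
s pct on neck [0.1736 0.1758 0.1769 0.1781 0.183 ]
```

```bash
cat >> h.py <<'E'
M=np.array([0.5875,-0.1759,0.1977]);az=np.radians(196.5)
def axis(az,lean): return np.array([np.sin(lean)*np.cos(az),np.sin(lean)*np.sin(az),np.cos(lean)])
def quat(z,y):
    z=z/np.linalg.norm(z);y=y-z*(y@z);y/=np.linalg.norm(y)
    return R.from_matrix(np.c_[np.cross(y,z),y,z]).as_quat()
def pick(pos,z,y):
    "the half-turn alternative with the last joint closest to mid-range"
    c=[(abs(j[5]),quat(z,s*y)) for s in(1,-1) if (j:=r.inverse_kinematics(list(pos),list(quat(z,s*y)))) is not None]
    return min(c,key=lambda t:t[0])
E
python3 - <<'E'
from h import *
h=np.array([-np.sin(az),np.cos(az),0]);a=axis(az,np.radians(30))
S=np.array([.434,-.266,.0])
im=grab("wrist");print(im["mount"].round(3).tolist(),im["fx"],im["cx"],im["cy"])
for s in(1,-1):
    q1=quat(np.array([0,0,-1.]),s*h);q2=quat(-a,s*h)
    for p,q in((S+[0,0,.2],q1),(S+[0,0,.063],q1),(M+.15*a,q2),(M+.026*a,q2)):
        j=r.inverse_kinematics(list(p),list(q));print(s,None if j is None else np.round(j,2))
E
```

```text
[[-0.001, -0.965, -0.263, 0.067], [1.0, -0.001, 0.0, -0.001], [-0.0, -0.263, 0.965, -0.149], [0.0, 0.0, 0.0, 1.0]] 424.6749673666667 319.1596631014257 238.76535922699188
1 [-0.64  0.31  1.78 -0.    1.05  0.64]
1 [-0.64  0.51  1.88 -0.    0.75  0.64]
1 [-0.65  0.1   1.8   0.51  0.97  0.4 ]
1 [-0.55  0.3   1.83  0.59  0.73  0.34]
-1 [-0.64  0.31  1.78 -0.    1.05 -2.5 ]
-1 [-0.64  0.51  1.88 -0.    0.75 -2.5 ]
-1 [-0.65  0.1   1.8   0.51  0.97 -2.74]
-1 [-0.55  0.3   1.83  0.59  0.73 -2.8 ]
```

```bash
python3 - <<'E'
from h import *
h=np.array([-np.sin(az),np.cos(az),0]);a=axis(az,np.radians(30));S=np.array([.434,-.266,.0])
q1=quat(np.array([0,0,-1.]),h);q2=quat(-a,h)
def shot(n):
    im=grab("wrist");save(im,n+".png");np.savez("/tmp/%s.npz"%n,**im)
r.move_to(list(M+.13*a),list(q2));shot("m1")
r.move_linear(list(M+.13*a+.05*h),vel=.2);shot("m2")
r.move_to(list(S+[0,0,.2]-.05*h),list(q1));shot("s2")
r.move_linear(list(S+[0,0,.2]),vel=.2);shot("s1")
print(r.current_t())
a,b=[cv2.imread("pics/%s.png"%n) for n in("m1","m2")];c,d=[cv2.imread("pics/%s.png"%n) for n in("s1","s2")]
cv2.imwrite("pics/w.png",cv2.resize(np.vstack([np.hstack([a,b]),np.hstack([c,d])]),(800,600)))
E
```

```text
4.475
```

View pics/w.png

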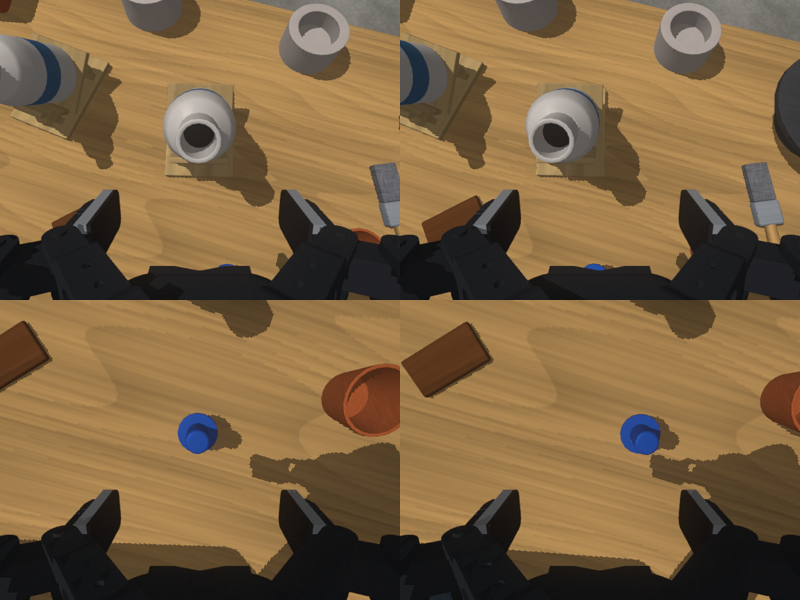

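The wrist views show the rim at about (317,218) px full-size in m1 and (880-640,217) in m2. The stopper is upright, its knob top near (315,223) in s1 and (393,225) in s2. Now I fit the rim and the knob top, triangulating across the view pairs.

```bash
python3 - <<'E'
from h import *
from scipy.optimize import least_squares
def ray(im,uv):
    d=im["wfc"][:3,:3]@np.array([(uv[0]-im["cx"])/im["fx"],(uv[1]-im["cy"])/im["fy"],1.]);return im["wfc"][:3,3],d/np.linalg.norm(d)
def tri(rs):
    A=sum(np.eye(3)-np.outer(d,d) for o,d in rs);b=sum((np.eye(3)-np.outer(d,d))@o for o,d in rs);x=np.linalg.solve(A,b)
    return x,[np.linalg.norm(np.cross(x-o,d)).round(4) for o,d in rs]
def circ(P,e1,e2):
    xy=np.c_[P@e1,P@e2];(c,rad)=cv2.minEnclosingCircle(xy.astype(np.float32));return np.array(c),rad
h=np.array([-np.sin(az),np.cos(az),0]);a=axis(az,np.radians(30))
I={n:dict(np.load("/tmp/%s.npz"%n)) for n in("m1","m2","s1","s2")}
rs=[]
for n in("s1","s2"):
    im=I[n];w=cloud(im);H=cv2.cvtColor(im["pixels"],cv2.COLOR_RGB2HSV)
    m=(abs(H[...,0].astype(int)-117)<14)&(H[...,1]>120)
    t=(m&(w[...,2]>.080)).astype(np.uint8)
    c=max(cv2.findContours(t,0,1)[0],key=cv2.contourArea);e=cv2.fitEllipse(c)
    P=w[t>0];k=w[m&(w[...,2]>.036)&(w[...,2]<.046)]
    print(n,"ell",np.round(e[0],1),np.round(e[1],1),"top med",np.median(P,0).round(4),"cap circ",circ(k,np.array([1.,0,0]),np.array([0,1.,0])),np.median(k[:,2]).round(4),
      "bench",np.nanmedian(w[150:330:4,250:280,2]).round(4))
    rs.append(ray(im,e[0]))
print("knob top",tri(rs))
rs=[];ALL=[]
for n in("m1","m2"):
    im=I[n];w=cloud(im);d=w-M;s=d@a;rad=np.linalg.norm(d-s[...,None]*a,axis=-1)
    near=(abs(s)<.008)&(rad<.034)
    pl=w[near&(rad>.017)&(s>-.004)];c0=pl.mean(0);nrm=np.linalg.svd(pl-c0)[2][2];nrm*=np.sign(nrm[2])
    t=near.astype(np.uint8);cs=cv2.findContours(t,cv2.RETR_CCOMP,cv2.CHAIN_APPROX_NONE)[0];cs=sorted(cs,key=cv2.contourArea)[::-1][:2]
    es=[cv2.fitEllipse(c) for c in cs];print(n,[(np.round(e[0],1),np.round(e[1],1)) for e in es],"plane n: az",np.degrees(np.arctan2(nrm[1],nrm[0]))%360,"lean",np.degrees(np.arccos(nrm[2])),"s of plane",np.median((pl-M)@a).round(4))
    rs.append([ray(im,e[0]) for e in es]);
    g=(H:=cv2.cvtColor(im["pixels"],cv2.COLOR_RGB2HSV))[...,1]<70
    ALL.append(w[g&(s>-.15)&(s<.01)&(rad<.06)])
for i,nm in enumerate(("outer","inner")): 
    x,res=tri([q[i] for q in rs]);print(nm,x.round(4),res,"rel to M: s,h",((x-M)@a).round(4),((x-M)@h).round(4),((x-M)@np.cross(h,a)).round(4))
# cylinder fit again with wrist + outside clouds
for nm,P in(("wrist",np.vstack(ALL)),("both",np.vstack(ALL+[np.load("/tmp/P.npy")]))):
    p=np.r_[M,az,np.radians(30)]
    def sr(p):
        x=axis(p[3],p[4]);d=P-p[:3];t=d@x;return t+.175,np.linalg.norm(d-np.outer(t,x),axis=1)
    for it in range(8):
        s,rad=sr(p);b=(s>.02)&(s<.085)&(abs(rad-.05)<.015);n=(s>.135)&(s<.171)&(abs(rad-.025)<.004)
        g=lambda x:np.r_[(sr(x)[1]-np.where(b,.05,.025))[b|n],10*((x[:3]-M)@a)]
        p=least_squares(g,p,loss="soft_l1",f_scale=.002).x
    print(nm,p[:3].round(4),np.degrees(p[3:]).round(2),b.sum(),n.sum(),np.sqrt(np.mean(g(p)**2)).round(4))
E
```

```text
s1 ell [315.9 225.5] [38.5 38.8] top med [ 0.4367 -0.264   0.0864] cap circ (array([ 0.43572047, -0.26407588]), 0.02372119016945362) 0.0416 bench 0.0006
s2 ell [394.  227.1] [37.8 39.2] top med [ 0.4363 -0.2632  0.0863] cap circ (array([ 0.43539539, -0.26373982]), 0.02380818873643875) 0.0415 bench 0.0005
knob top (array([ 0.43550938, -0.26429599,  0.08156887]), [np.float64(0.0), np.float64(0.0)])
m1 [(array([317.5, 223.7]), array([72.4, 72.4])), (array([317.6, 223.1]), array([53. , 56.9]))] plane n: az 195.27127079066852 lean 30.299906109297574 s of plane 0.0015
m2 [(array([242.9, 222.9]), array([72.3, 73.8])), (array([243.5, 222.5]), array([51.5, 57.3]))] plane n: az 195.3807205956337 lean 30.1526403403106 s of plane 0.0014
outer [ 0.5885 -0.1741  0.196 ] [np.float64(0.0001), np.float64(0.0001)] rel to M: s,h -0.0022 -0.0015 -0.0005
inner [ 0.5895 -0.1738  0.1941] [np.float64(0.0), np.float64(0.0)] rel to M: s,h -0.0043 -0.0014 -0.0004
wrist [ 0.5867 -0.1743  0.1975] [194.81  29.97] 454 977 0.0015
both [ 0.5866 -0.1745  0.1975] [194.98  29.8 ] 1085 1363 0.0015
```

```bash
cat >> h.py <<'E'
az=np.radians(195.2);a=axis(az,np.radians(30));M=np.array([.5860,-.1745,.1985])
h=np.array([-np.sin(az),np.cos(az),0]);q2=quat(-a,h);q1=quat(np.array([0,0,-1.]),h);G=.068
E
python3 - <<'E'
from h import *
S=np.array([.4357,-.264,0])
r.move_to(list(S+[0,0,.15]),list(q1))
r.move_linear(list(S+[0,0,G]),vel=.12)
r.set_gripper(0.0,squeeze=60)
print(r.current_opening(),r.current_finger_force(),np.round(r.current_tool_pos(),4),r.current_contact_force())
r.move_linear(list(S+[0,0,.28]),vel=.2)
r.move_to(list(M+(G+.025)*a),list(q2))
im=grab("wrist");save(im,"pre.png");np.savez("/tmp/pre.npz",**im)
print(r.current_t(),r.current_finger_force(),(np.array(r.current_tool_pos())-M-(G+.025)*a).round(4))
w=cloud(im);H=cv2.cvtColor(im["pixels"],cv2.COLOR_RGB2HSV)
d=w-M;s=d@a;rad=np.linalg.norm(d-s[...,None]*a,axis=-1)
m=(abs(H[...,0].astype(int)-117)<14)&(H[...,1]>120)&(rad<.04)
P=w[m]-M;t=P@a
print("blue s hist",np.histogram(t,bins=np.arange(.04,.13,.005)))
k=P[(t>.060)&(t<.070)];x=np.cross(h,a)
(c,rr)=cv2.minEnclosingCircle(np.c_[k@h,k@x].astype(np.float32));print("cap",c,rr,len(k),"h,x pct",np.percentile(k@h,[1,99]).round(4),np.percentile(k@x,[1,99]).round(4))
n=w[(abs(s)<.005)&(rad<.03)]-M;print("rim s",np.median(n@a),"h",np.percentile(n@h,[1,99]).round(4),"x",np.percentile(n@x,[1,99]).round(4))
E
```

```text
0.2703165147348464 58.58665272826329 [ 0.436  -0.2641  0.0685] [-0.07115567  0.77140078  6.4507568 ]
8.0667 58.87806215789169 [-0.0004 -0.0004 -0.0003]
blue s hist (array([   0,    0,    0,    1,  370, 3473,  186,  212,  226,  247,  266,
        286,  328,  785, 3276,    0,    0]), array([0.04 , 0.045, 0.05 , 0.055, 0.06 , 0.065, 0.07 , 0.075, 0.08 ,
       0.085, 0.09 , 0.095, 0.1  , 0.105, 0.11 , 0.115, 0.12 , 0.125]))
cap (8.508020255248994e-05, 0.000260725908447057) 0.023539550602436066 3843 h,x pct [-0.0223  0.0226] [-0.0221  0.0046]
rim s 0.00025989373813344757 h [-0.0241  0.0241] x [-0.0248  0.0015]
```

View pics/pre.png

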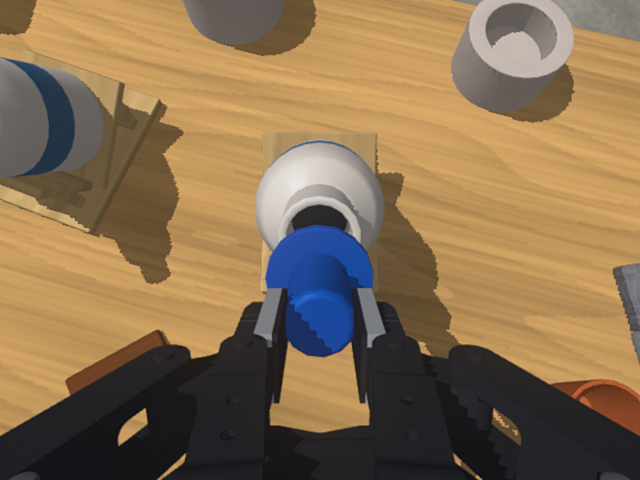

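The stopper (cap at 320,265, knob at 320,330 px) is held straight in line with the neck, centred within about 1 mm of the rim at (320,220). Next I insert it while watching the force.

```bash
python3 - <<'E'
from h import *
f0=np.array(r.current_contact_force())
rep=lambda d:print(d,((np.array(r.current_contact_force())-f0)@a).round(2),np.linalg.norm(np.array(r.current_contact_force())-f0).round(2),r.current_finger_force())
for d in(.015,.005,-.005,-.015,-.025,-.030):
    r.move_linear(list(M+(G+d)*a),vel=.08);rep(d)
    if np.linalg.norm(np.array(r.current_contact_force())-f0)>25: break
else:
    while d>-.042:
        d-=.0015;r.move_linear(list(M+(G+d)*a),vel=.03);r.sleep(.1);rep(round(d,4))
        if (np.array(r.current_contact_force())-f0)@a>15: break
p=np.array(r.current_tool_pos())-M;print("tcp s",p@a,p@h,p@np.cross(h,a),r.current_t())
im=grab("wrist");save(im,"in.png");w=cloud(im);P=w-M;H=cv2.cvtColor(im["pixels"],cv2.COLOR_RGB2HSV)
s=P@a;rad=np.linalg.norm(P-s[...,None]*a,axis=-1);m=(abs(H[...,0].astype(int)-117)<14)&(H[...,1]>120)&(rad<.04)
print("knob top s",np.median(s[m&(s>.042)]),"cap top s",np.median(s[m&(s<.015)]))
E
```

```text
0.015 0.7 1.6 58.88153085485101
0.005 0.42 0.66 58.88237715465948
-0.005 0.02 0.48 58.88095031026751
-0.015 -0.44 0.96 58.88082320569083
-0.025 0.53 0.57 58.880970482714474
-0.03 -0.04 0.54 58.88034324394539
-0.0315 0.72 1.33 58.88025130145252
-0.033 -0.15 1.02 58.8801802159287
-0.0345 0.9 1.12 58.87155924690887
-0.036 21.23 22.58 61.118584857322276
tcp s 0.03315687369857451 5.701286500062446e-05 4.1401896753593195e-05 11.0917
knob top s 0.05137377974251405 cap top s 0.006641695850230431
```

The cap bottoms on the rim (cap top reads 6.6 mm, nominal 6 mm). Now I release, retreat along the axis and check.

```bash
python3 - <<'E'
from h import *
r.set_gripper(0.75);r.sleep(.2)
r.move_linear(list(M+(G+.12)*a),vel=.12);r.sleep(.3)
im=grab("wrist");save(im,"end.png");w=cloud(im);P=w-M;H=cv2.cvtColor(im["pixels"],cv2.COLOR_RGB2HSV)
s=P@a;rad=np.linalg.norm(P-s[...,None]*a,axis=-1);m=(abs(H[...,0].astype(int)-117)<14)&(H[...,1]>120)&(rad<.04)
x=np.cross(h,a);c=P[m&(s<.012)&(s>.001)];k=P[m&(s>.046)]
print("cap s",np.median(c@a),cv2.minEnclosingCircle(np.c_[c@h,c@x].astype(np.float32)),"knob",np.median(k@a),cv2.minEnclosingCircle(np.c_[k@h,k@x].astype(np.float32)))
n=np.linalg.svd(c-c.mean(0),full_matrices=False)[2][2];print("cap tilt",np.arccos(abs(n@a)))
print(r.current_t(),r.current_opening(),r.current_contact_force())
E
```

```text
cap s 0.006666922877381718 ((-1.949886791408062e-05, 0.0010695104720070958), 0.02375849150121212) knob 0.05138742905154582 ((0.0004768125363625586, 0.00095863122260198), 0.012964265421032906)
cap tilt 0.000924779679267063
13.6167 0.7504866565884989 [ 0.90671189 -0.22642773 -0.21893284]
```

View pics/end.png

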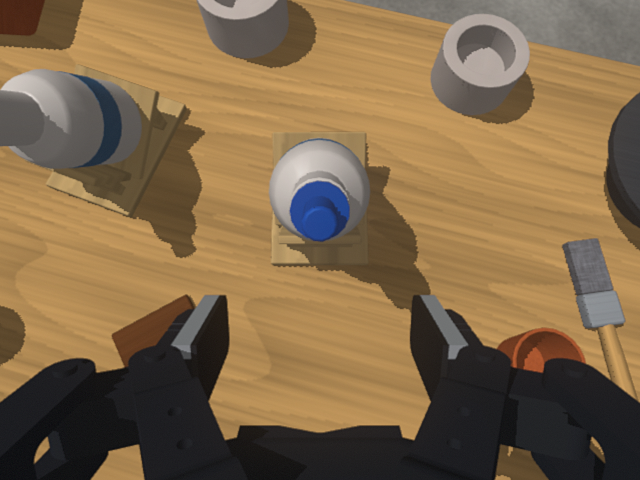

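The stopper sits flat and centred on the rim (cap at 320,210 px) with the gripper clear, so I hand in.

```bash
python3 -c "
from h import *
print(r.hand_in())"
```

```text
the job is handed in; nothing more can be done
None
```

The open bottle is closed: the blue-capped stopper is pushed home, with its cap flat on the rim to about 1 mm. I held it until it was seated and then released it, touched nothing else, and handed the job in at about 14 s; no verdict was returned.

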